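Switch the blank sorter to its other chute and feed a blank

ROBOT

A 6-joint arm with a two-finger parallel gripper is mounted at the origin on a cart in front of the work surface, level with it; the furniture and walls round the work are solid. World frame = base frame: x ahead of the robot, y to its left, z up, the work surface at z = 0. Lengths are in m, angles in degrees, forces in N, time in s.
With the tool pointing down it reaches from about 0.25 to 0.725 m from the base axis. Payload 9.7 kg.
Tool frame: the origin (TCP) lies at the very end of the fingers, on their centre line; the grasp point (between the pads) lies 19 mm behind it; y points along the fingers, x is the direction in which the jaws open and shut, and the axes are right-handed (so a half turn about y gives the same grasp; the last joint's range is limited). The gripper opens to 85 mm and grips with 20 to 120 N. Pads are 22 mm wide; open, the fingers measure 114 mm over their backs; the gripper's body (76 mm by 85 mm) begins 54 mm behind the grasp point. The pads swing forward as they close: fully open they stand 13 mm farther back than shut.
Start: joints at [68.182, 4.979, 10.078, 95.1, 0, 90], TCP at [0.204, 0.511, 0.231] pointing down, gripper open.
Joint ranges: [-179.16, 179.16], [-48.56, 103.87], [-65.8, 70.77], [-126.05, 130.52], [-82.76, 87.17], [-180, 180]. Speed limits (degrees/s): [127.2, 127.2, 147.25, 180, 180, 180].

INTERFACE

Orientations are given as [roll, pitch, yaw] about the fixed x, y, z axes, in that order (R = Rz(yaw) Ry(pitch) Rx(roll)).
In Python, from workcell import bot gives the robot as it stands.
- The arm moves only by the shell command python3 -m jog 'ROWS' [FORCE]. ROWS is JSON, a list of rows, each an object with "rotation": the turn, a rotation vector about the world's x, y, z in degrees, a list of three; "travel": the shift along the world's x, y, z in mm, a list of three; "jaw": the gripper command: -1 is shut, 1 is fully open, values between are in proportion. In form: [{"rotation": [rx, ry, rz], "travel": [x, y, z], "jaw": jaw}, ...]. A call has 1 to 8 rows; each row shifts and turns the commanded pose from where the row before left it; what a row does not reach is not made up. A row lasts 1/8 s, in which the tool goes at most 62.5 mm and 10.7 degrees, less where a joint would pass 70% of its speed; a pose out of reach is approached as far as the arm can. A call with a gripper value outside its range is refused whole. The fingers move at their own pace and stop on an object; FORCE is the grip in N (left out, the last holds). Time passes only in rows, so rows that do not move let the fingers close. It gives the time, the measured TCP pose, the force and the opening at its end, in the units of the state.
- bot.get_obs(): the state, without advancing time (a new reading comes with each control period).
- bot.camera(name): name is "scene" or "top" or "wrist"; returns the picture (480x640x3 uint8, red, green, blue); there is no depth.
- bot.camera_params(name): a dict with "K" (3x3 intrinsics, pixels), "dist_coeffs" ([k1, k2, p1, p2, k3] as OpenCV has them; the pictures are not rectified), "view" (4x4, takes a point from world to camera coordinates). Camera axes: x right, y up, looking along -z (the intrinsics and any distortion apply to the point x, -y, -z); pixel columns grow to the right and rows downward; lengths in m; the calibration is good to about 2 mm. A picture is of the moment at which its call begins: read the wrist's pose just before it. camera_params takes no time and is no camera call; for the wrist camera it gives the pose at the moment of the call.
- bot.job_done(): hands the job in, once; it reports no verdict.
Trained networks look in the newest picture that a camera, given by its name, has taken for a name from the list of things; names that differ only in an ending like _2 or _b are one class to them, and where a whole thing is asked for, a point or a joint stands for the part that bears it (a point fixed in the world has none). Each returns a list of dicts, best first, with "score" (0 to 1); they miss things now and then, are a little off and sometimes report something else, mostly with a low value. They report only what shows in the picture. A call takes as long as a camera call.
- bot.recognise(camera, thing): "xy" ([column, row] in pixels, amid what is visible of it).
- bot.trace(camera, thing): "mask" (480x640 bool, what is visible of it) and "xy" ([column, row] in pixels, amid what is visible of it).
The state is a dict: "time": time; "q": joint angles; "qd": joint speeds; "joint_efforts": joint torques, N m; "ee_pos": TCP position; "tcp_rot": TCP orientation; "wrist_force": force on the tool from outside, world axes, zero at the start; "torque": the same for the moment, N m; "opening": finger opening in m.
Only numpy, scipy, OpenCV 4.12 (cv2) and the standard library are available. Lean on these libraries where they do the work, as an engineer would, in place of code of your own. Each camera call takes 0.05 s, during which the arm holds its last target.

TASK

Rock the green seesaw gate of the sorting stand over so that it feeds the other chute from the one it feeds now, then push the waiting yellow seal blank along its channel onto the gate and let it roll by itself down that chute. Only press and push with the fingertips: do not lift the blank, do not help it along once it is rolling, and leave the standing seals alone.

Things in the scene. Friction and masses are not known exactly. Their poses are not given: they have to be found in the camera images.
- sorter: plywood sorting stand, 392 mm long, fixed to the desk. Origin on the desk under the middle of the gate; x points from the infeed channel over the gate to the back (away from the robot), y along the stand to its left chute, z up. A plywood front panel at x = -46 to -41 mm, 76 mm high, borders the gate's front edge
- gate (a joint): tilt of the green seesaw gate (floor 170 mm along the stand's y, 72 mm along x). +0.24 rad: left (+y) end down, parts roll to the left chute; -0.24: right end down; 0: level. Top-heavy: it lies against one of these two stops and falls over to the other by itself once rocked past level; about 0.5 N down on the raised end moves it. Its pin runs along the stand's x, 54 mm above the desk
- gate_left (a point): point on the upper face of the gate's floor near its left end, 70 mm from the pivot (x = -5 mm, y = 70 mm of the stand): about 82 mm above the desk when this end is up, 49 mm when it is down. The gate's rear wall is 36 mm behind it (stand's +x), 17 mm above the floor, with a brass weight bar 90 mm long behind its middle
- gate_right (a point): the same point near the gate's right end (y = -70 mm of the stand)
- infeed (a point): inner end of the aluminium infeed channel, middle of its floor: x = -41 mm, y = 0 of the stand, 72 mm above the desk. The channel runs from here 84 mm toward the stand's -x; 20 mm wide inside, side walls 4 mm above its floor, open above and at both ends. The gate's floor lies 6 mm lower just past it
- chute_left (a point): place at the foot of the left white chute where a rolled blank comes to rest against the end wall (y = 180 mm of the stand). The chute falls outward from y = 88 mm, 40 mm above the desk; side walls at x = +/-45 mm, 49 mm high; end wall 55 mm high
- chute_right (a point): the same place in the right chute (y = -180 mm of the stand)
- blank_mid (a point): middle of the waiting yellow seal blank, a polished, slippery cylinder 17 mm in diameter, 57 mm long, about 20 g, lying loose in the infeed channel along the stand's x, its middle 80.5 mm above the desk. Pushed wholly past the channel's inner end it drops onto the waxed, slippery gate and rolls or slides to the low side
- blank: the same yellow blank; its own origin lies at the middle of one end face, z along its length
- dark_seal: finished seal, dark brown, 14 mm thick, 60 mm tall, standing loose on the desk; origin at the centre of its foot. Not part of the job
- tan_seal: finished seal, tan, 17 mm thick, 60 mm tall, standing loose on the desk; origin at the centre of its foot. Not part of the job
- white_seal: finished seal, white, 12 mm thick, 60 mm tall, standing loose on the desk; origin at the centre of its foot. Not part of the job

How it is judged:
By the outcome, as a careful person would: the job done as asked, in the order asked, and still so for the second after the job is handed in, with the robot touching nothing.
It also fails if it takes over 42 s, if anything falls off the work surface, if the arm or the gripper's body presses on something with over 40 N, if the wrist force passes 120 N, or if a joint passes its speed limit or range.

## Working session

There is one attempt and no reset: what is moved stays moved. The work goes in short steps, Python scripts to look and compute and a shell command to move; the robot and the scene stay as the last step left them, time stands still between calls to the robot, and variables do not carry over. Pictures are saved under pics/ and viewed, and the job is handed in when it is done.

```bash
mkdir -p pics; ls; python3 - <<'E'
from workcell import bot
import cv2
print(bot.get_obs())
for n in ["scene","top"]:
    im=bot.camera(n); cv2.imwrite(f"pics/{n}0.png",im[:,:,::-1])
    p=bot.camera_params(n); print(n,p)
E
```

```text
pics
{'time': 0.0, 'q': array([6.81825134e+01, 5.01038841e+00, 1.00335676e+01, 9.50995946e+01,
       2.05293909e-03, 9.00007854e+01]), 'qd': array([-0.11296856,  0.05589643, -0.00712926,  0.04309225,  0.0785204 ,
        0.13386286]), 'joint_efforts': array([-9.34901109e-04, -5.20388210e+01,  4.64804220e+01,  1.62049709e-02,
       -6.72102647e-05, -1.05508511e-05]), 'ee_pos': array([0.20431098, 0.51038959, 0.23058196]), 'tcp_rot': array([-8.99979481e+01,  7.64154729e-02,  6.81817281e+01]), 'wrist_force': array([ 0.29618022, -0.2574789 , -0.46005971]), 'torque': array([0.01818446, 0.00224896, 0.01381156]), 'opening': 0.08516522615202197}
scene {'K': array([[475.32550575,   0.        , 312.08834851],
       [  0.        , 475.32550575, 234.454714  ],
       [  0.        ,   0.        ,   1.        ]]), 'dist_coeffs': array([0.03934632, 0.        , 0.        , 0.        , 0.        ]), 'view': array([[-0.50032483, -0.86562708, -0.01910014,  0.38952408],
       [ 0.44997237, -0.27880026,  0.8484075 , -0.22230029],
       [-0.73972963,  0.4158848 ,  0.52899896, -0.69953866],
       [ 0.        ,  0.        ,  0.        ,  1.        ]])}
top {'K': array([[527.76781646,   0.        , 318.53835524],
       [  0.        , 527.76781646, 232.32966665],
       [  0.        ,   0.        ,   1.        ]]), 'dist_coeffs': array([-0.15757084,  0.        ,  0.        ,  0.        ,  0.        ]), 'view': array([[ 0.01230999, -0.99991675, -0.00386865,  0.16537284],
       [ 0.98912504,  0.01160987,  0.1466181 , -0.50783592],
       [-0.14656098, -0.00563144,  0.98918561, -1.21579259],
       [ 0.        ,  0.        ,  0.        ,  1.        ]])}
```

View pics/scene0.png

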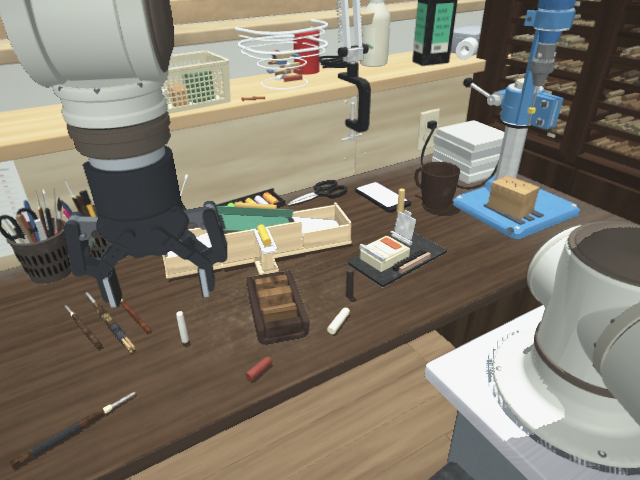

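View pics/top0.png

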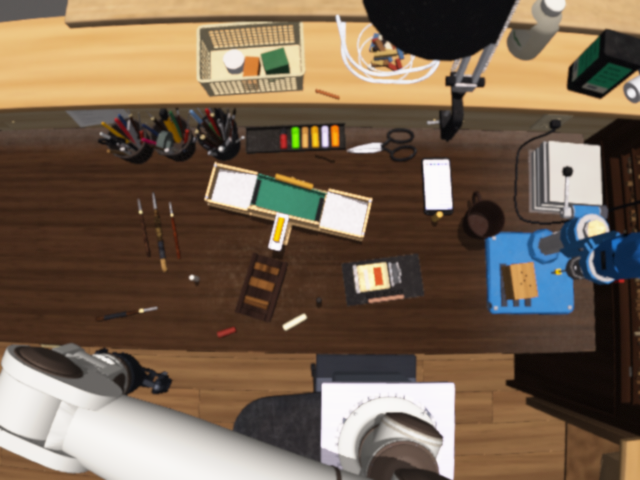

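```bash
cat > h.py <<'E'
import numpy as np, cv2
from workcell import bot
def proj(n,P,p=None):
    p=p or bot.camera_params(n); P=np.atleast_2d(P); V=p['view']
    c=P@V[:3,:3].T+V[:3,3]; c=c*[1,-1,-1]
    return cv2.projectPoints(c.reshape(-1,1,3),np.zeros(3),np.zeros(3),p['K'],p['dist_coeffs'])[0].reshape(-1,2)
def ray(n,uv,z,p=None):
    p=p or bot.camera_params(n);V=p['view']
    u=cv2.undistortPoints(np.array(uv,float).reshape(1,1,2),p['K'],p['dist_coeffs']).ravel()
    d=V[:3,:3].T@np.array([u[0],-u[1],-1]); o=-V[:3,:3].T@V[:3,3]
    return o+d*(z-o[2])/d[2]
E
python3 - <<'E'
from h import *
H=dict(gate_left=.065,gate_right=.065,infeed=.072,chute_left=.03,chute_right=.03,blank_mid=.0805,dark_seal=.03,tan_seal=.03,white_seal=.03)
for n in ["top","scene"]:
    im=bot.camera(n)
    for t in H:
        for r in bot.recognise(n,t)[:2]:
            print(n,t,round(r['score'],2),np.round(r['xy'],1),np.round(ray(n,r['xy'],H[t]),4))
im=bot.camera("top"); cv2.imwrite("pics/topz.png",cv2.resize(im[140:340,180:400],None,fx=3.6,fy=3,interpolation=3)[:,:,::-1])
im=bot.camera("scene"); cv2.imwrite("pics/scenez.png",cv2.resize(im[170:350,150:360],None,fx=3.6,fy=3.3,interpolation=3)[:,:,::-1])
E
```

```text
top gate_right 0.75 [289.9 197. ] [0.5849 0.2396 0.065 ]
top gate_right 0.39 [286.6 201.3] [0.5745 0.2472 0.065 ]
top infeed 0.82 [284.5 201.3] [0.573  0.2516 0.072 ]
top chute_left 0.8 [285.2 200.4] [0.584 0.253 0.03 ]
top blank_mid 0.55 [279.7 227.4] [0.5099 0.2607 0.0805]
top blank_mid 0.21 [284.6 201.9] [0.5698 0.2507 0.0805]
top tan_seal 0.51 [435.6 216.4] [ 0.5492 -0.1111  0.03  ]
top tan_seal 0.2 [285.4 203.1] [0.5773 0.2524 0.03  ]
top white_seal 0.33 [284.3 203. ] [0.5775 0.255  0.03  ]
scene gate_left 0.72 [253.3 215.2] [0.6119 0.2402 0.065 ]
scene gate_right 0.69 [249.  215.4] [0.616  0.2484 0.065 ]
scene infeed 0.67 [268.1 231.8] [0.5231 0.2471 0.072 ]
scene chute_left 0.61 [268.4 236.2] [0.57   0.2272 0.03  ]
scene chute_right 0.67 [271.7 234.1] [0.5739 0.2175 0.03  ]
scene blank_mid 0.5 [262.3 233.3] [0.5112 0.2646 0.0805]
scene dark_seal 0.68 [254.5 214.1] [0.6734 0.213  0.03  ]
scene dark_seal 0.49 [350.2 282.7] [0.3461 0.1688 0.03  ]
scene tan_seal 0.67 [349.8 279.9] [0.3534 0.1648 0.03  ]
scene tan_seal 0.45 [401.5 195.5] [ 0.5675 -0.1298  0.03  ]
scene white_seal 0.66 [181.  325.4] [0.3965 0.4683 0.03  ]
scene white_seal 0.2 [250.  218.4] [0.6606 0.2298 0.03  ]
```

View pics/topz.png

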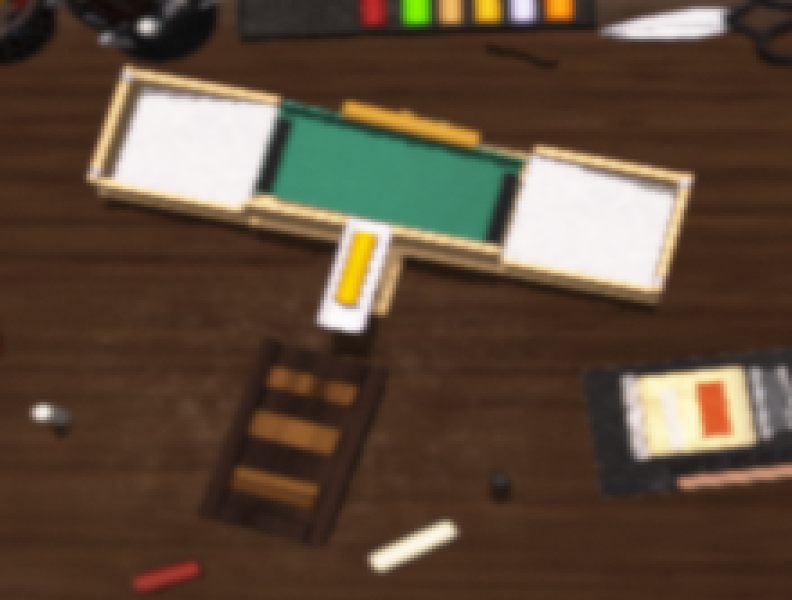

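View pics/scenez.png

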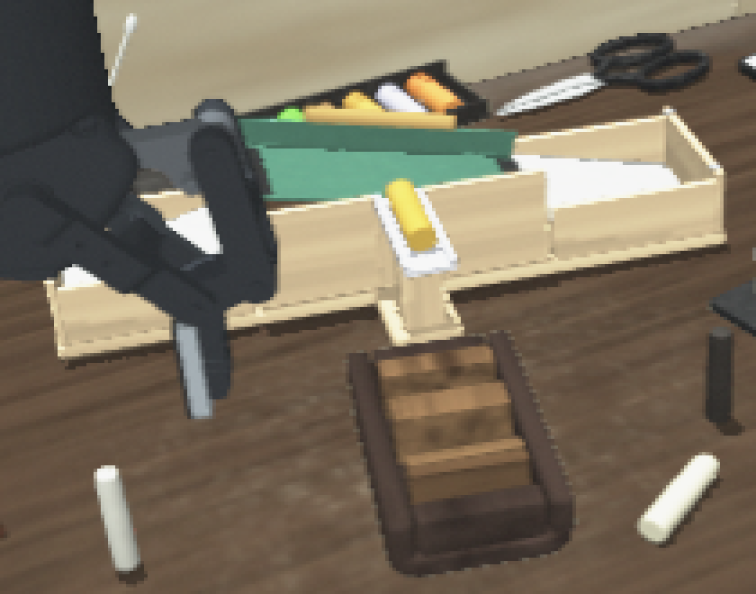

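```bash
python3 - <<'E'
from h import *
from scipy.optimize import least_squares
px=np.array([(127,68),(93,178),(690,178),(660,295)])/[3.6,3]+[180,140]
c=[ray("top",q,.055)[:2] for q in px]; c=np.array(c); print(c.round(4))
l=c[:2].mean(0); r=c[2:].mean(0); d=l-r; yaw=np.arctan2(-d[0],d[1]); O=(l+r)/2
print("len",np.linalg.norm(d),"w",np.linalg.norm(c[0]-c[1]),"O",O,"yaw",np.degrees(yaw))
R=np.array([[np.cos(yaw),-np.sin(yaw)],[np.sin(yaw),np.cos(yaw)]])
def W(x,y,z): return [*(O+R@[x,y]),z]
pts=dict(infeed=(-.041,0,.072),chend=(-.125,0,.072))
for k,v in pts.items(): print(k,np.round(W(*v),4),proj("top",[W(*v)]),proj("scene",[W(*v)]))
def floor(s,x,y,t): # gate floor point: pivot (y0,z.054), floor offset up ~h
    h=.0115; return W(x,y*np.cos(t)+h*np.sin(t)*1,.054-y*np.sin(t)+h*np.cos(t))
for n,k in (("top",(140,180,3.6,3)),("scene",(170,150,3.6,3.3))):
    im=bot.camera(n).copy()
    for t,col in ((.24,(255,0,0)),(-.24,(0,0,255))):
        q=proj(n,[floor(0,x,y,t) for x,y in((-.036,-.085),(.031,-.085),(.031,.085),(-.036,.085))])
        z=((q-[k[1],k[0]])*[k[2],k[3]])
        if t>0: big=cv2.resize(im[k[0]:k[0]+200,k[1]:k[1]+220],None,fx=k[2],fy=k[3],interpolation=3).copy()
        cv2.polylines(big,[z.astype(np.int32)],True,col,1)
    e=[W(x,y,z) for x,y,z in((-.048,-.196,.055),(.048,-.196,.055),(.048,.196,.055),(-.048,.196,.055))]
    cv2.polylines(big,[((proj(n,e)-[k[1],k[0]])*[k[2],k[3]]).astype(np.int32)],True,(255,255,0),1)
    e=[W(x,y,z) for x,y,z in((-.041,-.01,.072),(-.041,.01,.072),(-.125,.01,.072),(-.125,-.01,.072))]
    cv2.polylines(big,[((proj(n,e)-[k[1],k[0]])*[k[2],k[3]]).astype(np.int32)],True,(0,255,0),1)
    cv2.imwrite(f"pics/fit_{n}.png",big[:600,:800,::-1])
E
```

```text
[[0.6702 0.4226]
 [0.5797 0.4412]
 [0.5837 0.0465]
 [0.4903 0.0664]]
len 0.3855845131700886 w 0.09246174798919664 O [0.58097568 0.24415829] yaw -13.183175586516574
infeed [0.5411 0.2535 0.072 ] [[283.36455602 214.75591927]] [[261.36466784 228.70249234]]
chend [0.4593 0.2727 0.072 ] [[274.27623894 249.63491319]] [[270.49296365 250.83072557]]
```

View pics/fit_top.png

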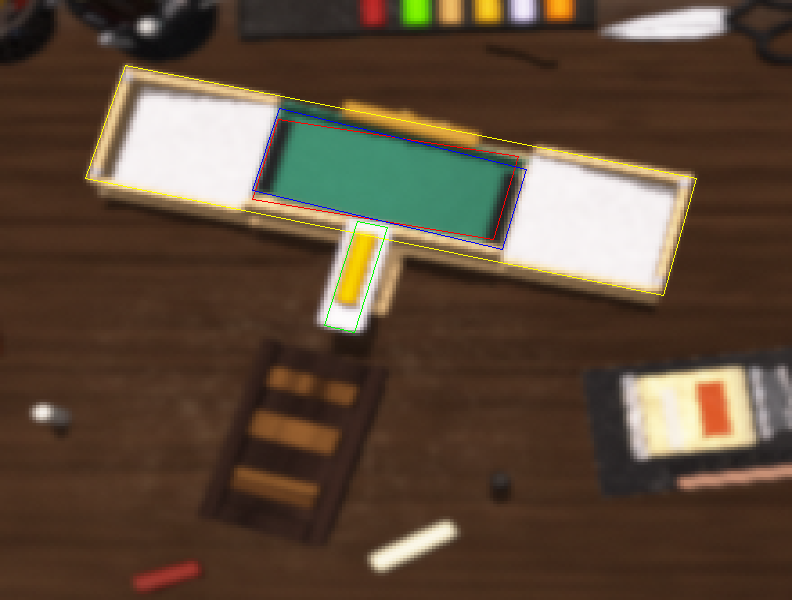

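View pics/fit_scene.png

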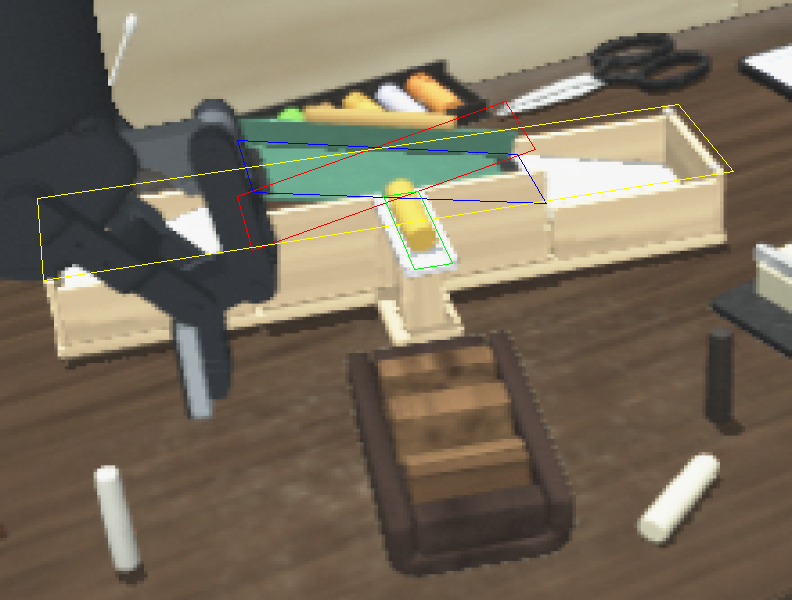

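```bash
python3 -m jog '[{"rotation":[0,0,4.3],"travel":[38,-20,0],"jaw":-1},{"rotation":[0,0,4.3],"travel":[38,-20,0],"jaw":-1},{"rotation":[0,0,0],"travel":[38,-20,0],"jaw":-1},{"rotation":[0,0,0],"travel":[38,-20,0],"jaw":-1},{"rotation":[0,0,0],"travel":[38,-20,0],"jaw":-1},{"rotation":[0,0,0],"travel":[38,-20,0],"jaw":-1},{"rotation":[0,0,0],"travel":[38,-20,0],"jaw":-1},{"rotation":[0,0,0],"travel":[0,0,0],"jaw":-1}]'
python3 - <<'E'
from h import *
im=bot.camera("wrist"); cv2.imwrite("pics/w1.png",im[:,:,::-1])
import pickle; pickle.dump(bot.camera_params("wrist"),open("w1.pkl","wb"))
print(bot.get_obs()['ee_pos'],bot.get_obs()['tcp_rot'])
E
```

```text
time: 2.3
ee_pos: [0.4724, 0.3691, 0.2306]
tcp_rot: [-90.0, 0.0, 76.6]
wrist_force: [-0.4, 0.8, -1.1]
opening: 0.0001
[0.47123901 0.36987241 0.23082046] [-8.99676861e+01  2.83254706e-02  7.66549904e+01]
```

View pics/w1.png

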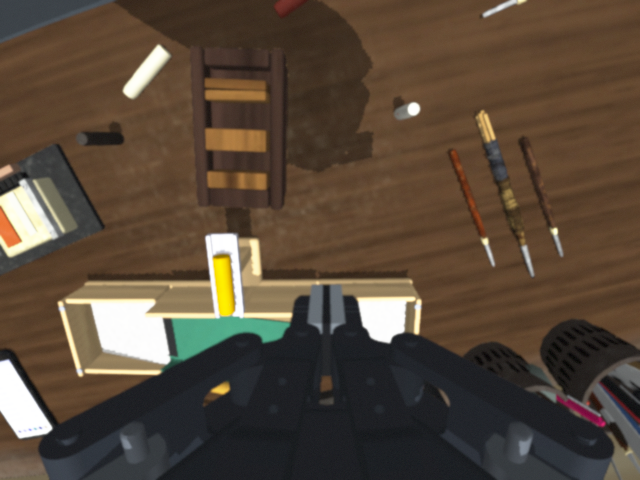

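```bash
python3 - <<'E'
from h import *
import pickle
p=pickle.load(open("w1.pkl","rb"));im=cv2.imread("pics/w1.png")
for q,z in(((60,302),.055),((418,299),.055),((228,317),.072),((213,237),.076),((239,235),.076),((223,287),.0805),((226,317),.0805)):
    print(q,ray("wrist",q,z,p).round(4))
def W(x,y,z,O=np.array([.581,.2442]),yaw=np.radians(-13.2)):
    R=np.array([[np.cos(yaw),-np.sin(yaw)],[np.sin(yaw),np.cos(yaw)]]); return [*(O+R@[x,y]),z]
for e,c in(([(-.048,-.196,.055),(.048,-.196,.055),(.048,.196,.055),(-.048,.196,.055)],(0,255,255)),([(-.041,-.01,.072),(-.041,.01,.072),(-.125,.01,.072),(-.125,-.01,.072)],(0,255,0)),([(-.046,-.09,.076),(-.041,-.09,.076),(-.041,.09,.076),(-.046,.09,.076)],(255,0,255))):
    cv2.polylines(im,[np.round(proj("wrist",[W(*a) for a in e],p)).astype(np.int32)],True,c,1)
cv2.imwrite("pics/w1fit.png",cv2.resize(im[200:400,40:440],None,fx=2,fy=2,interpolation=3))
E
```

```text
(60, 302) [0.4942 0.0708 0.055 ]
(418, 299) [0.5766 0.443  0.055 ]
(228, 317) [0.5432 0.2527 0.072 ]
(213, 237) [0.46   0.2668 0.076 ]
(239, 235) [0.4637 0.2907 0.076 ]
(223, 287) [0.5078 0.262  0.0805]
(226, 317) [0.5387 0.2546 0.0805]
```

View pics/w1fit.png

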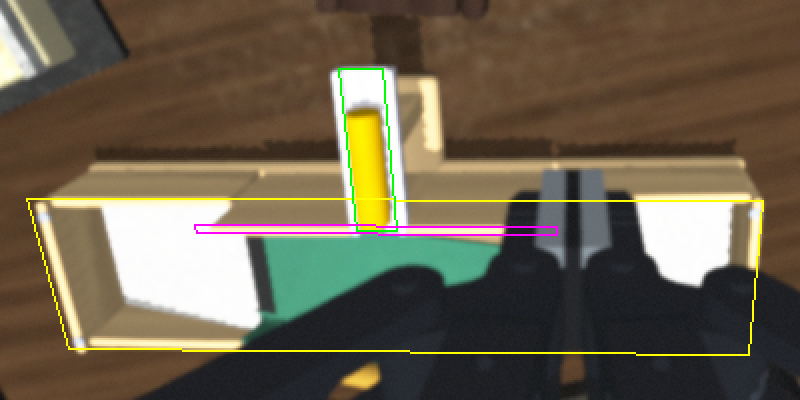

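```bash
python3 -m jog '[{"rotation":[0,0,0.2],"travel":[40,-20,0],"jaw":-1},{"rotation":[0,0,0],"travel":[40,-20,0],"jaw":-1},{"rotation":[0,0,0],"travel":[40,-21,0],"jaw":-1},{"rotation":[0,0,0],"travel":[0,0,-40],"jaw":-1},{"rotation":[0,0,0],"travel":[0,0,-40],"jaw":-1},{"rotation":[0,0,0],"travel":[0,0,-40],"jaw":-1},{"rotation":[0,0,0],"travel":[0,0,0],"jaw":-1}]'
python3 - <<'E'
from h import *
for n in ["wrist","scene"]:
  im=bot.camera(n); cv2.imwrite(f"pics/{n}2.png",im[:,:,::-1])
print(bot.get_obs()['ee_pos'],bot.get_obs()['tcp_rot'])
E
```

```text
time: 3.22
ee_pos: [0.588, 0.3096, 0.1082]
tcp_rot: [-89.7, 0.2, 77.0]
wrist_force: [-0.7, 0.5, -0.1]
opening: -0.0001
[0.59009992 0.31037201 0.11283049] [-9.00355315e+01 -3.78434037e-02  7.70358254e+01]
```

View pics/wrist2.png

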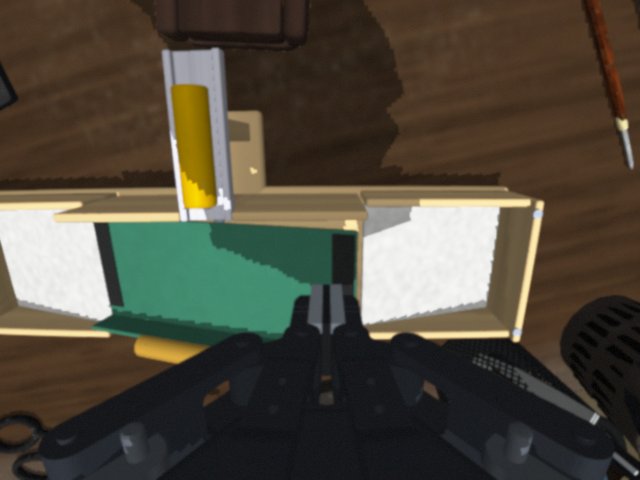

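View pics/scene2.png

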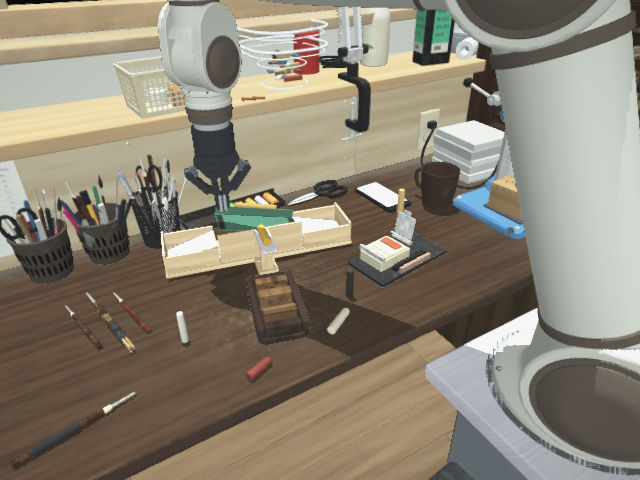

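```bash
python3 -m jog '[{"rotation":[0,0,0],"travel":[0,0,-12],"jaw":-1},{"rotation":[0,0,0],"travel":[0,0,-12],"jaw":-1},{"rotation":[0,0,0],"travel":[0,0,-8],"jaw":-1},{"rotation":[0,0,0],"travel":[0,0,-8],"jaw":-1},{"rotation":[0,0,0],"travel":[0,0,-8],"jaw":-1},{"rotation":[0,0,0],"travel":[0,0,-6],"jaw":-1},{"rotation":[0,0,0],"travel":[0,0,0],"jaw":-1}]'
python3 - <<'E'
from h import *
for n in ["wrist"]:
  im=bot.camera(n); cv2.imwrite(f"pics/{n}3.png",im[:,:,::-1])
print(bot.get_obs()['ee_pos'],bot.get_obs()['wrist_force'])
E
```

```text
time: 4.2
ee_pos: [0.5902, 0.3094, 0.0566]
tcp_rot: [-90.0, 0.0, 77.0]
wrist_force: [0.7, 0.4, -0.1]
opening: -0.0002
[0.5903335  0.30954988 0.05714616] [0.44674655 0.35214267 0.01766568]
```

View pics/wrist3.png

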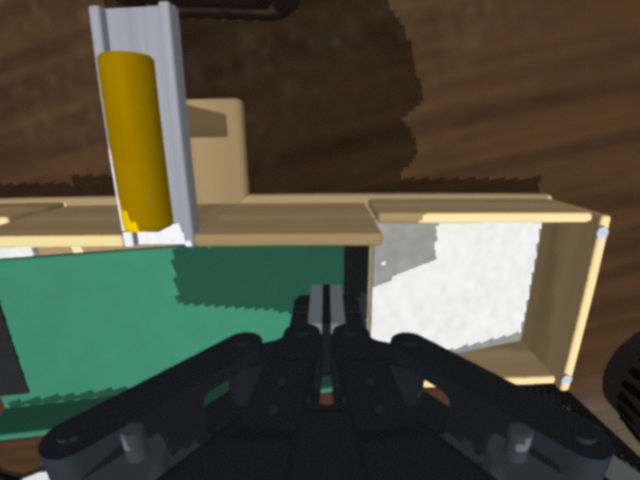

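```bash
python3 -m jog '[{"rotation":[0,0,0],"travel":[0,0,45],"jaw":-1},{"rotation":[0,0,0],"travel":[0,0,40],"jaw":-1},{"rotation":[0,0,-0.2],"travel":[-35,-9,0],"jaw":-1},{"rotation":[0,0,0],"travel":[-35,-9,0],"jaw":-1},{"rotation":[0,0,0],"travel":[-34,-8,0],"jaw":-1},{"rotation":[0,0,0],"travel":[-34,-8,0],"jaw":-1},{"rotation":[0,0,0],"travel":[0,0,-20],"jaw":-1},{"rotation":[0,0,0],"travel":[0,0,0],"jaw":-1}]'
python3 - <<'E'
from h import *
import pickle
for n in ["wrist","scene","top"]:
  im=bot.camera(n); 
  if n=="scene": im=cv2.resize(im[150:350,150:400],None,fx=3,fy=3,interpolation=3)
  if n=="top": im=cv2.resize(im[140:340,180:400],None,fx=3,fy=3,interpolation=3)
  cv2.imwrite(f"pics/{n}4.png",im[:,:,::-1])
pickle.dump(bot.camera_params("wrist"),open("w4.pkl","wb"))
print(bot.get_obs()['ee_pos'],bot.get_obs()['wrist_force'],bot.get_obs()['tcp_rot'])
E
```

```text
time: 5.25
ee_pos: [0.4518, 0.2754, 0.1219]
tcp_rot: [-90.0, 0.0, 76.8]
wrist_force: [0.4, -0.4, -0.6]
opening: -0.0
[0.45290772 0.27578011 0.12307441] [ 0.08407628  0.85819828 -0.79528172] [-9.00340660e+01 -3.22424259e-02  7.67710328e+01]
```

View pics/wrist4.png

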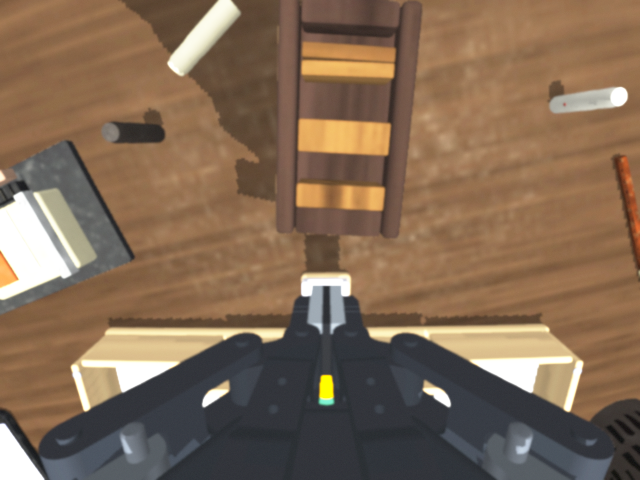

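View pics/scene4.png

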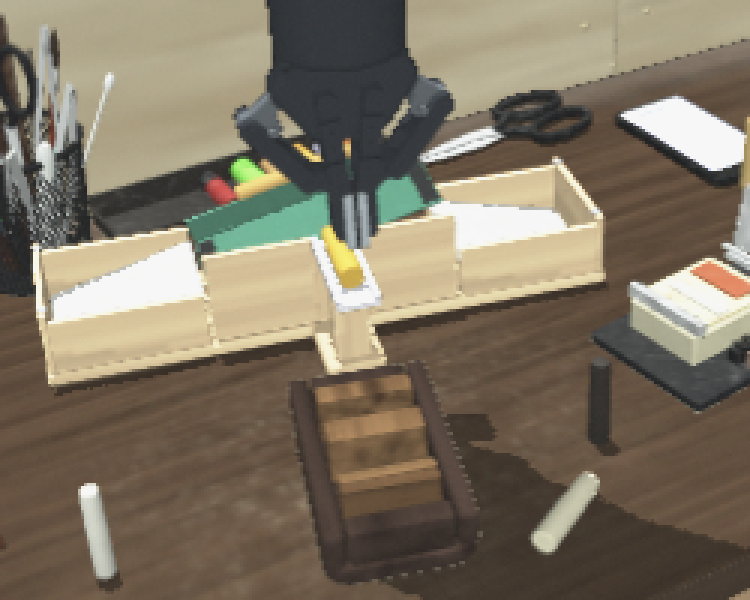

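View pics/top4.png

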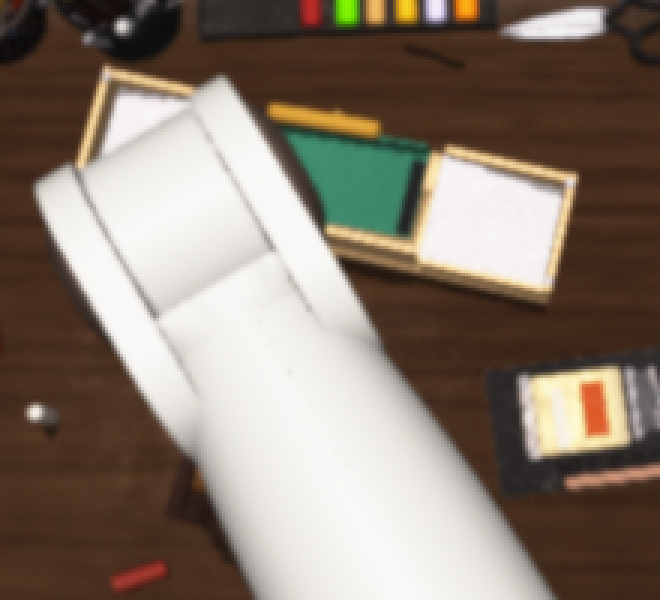

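```bash
python3 -m jog '[{"rotation":[0,0,0],"travel":[0,0,-20],"jaw":-1},{"rotation":[0,0,0],"travel":[0,0,-15],"jaw":-1},{"rotation":[0,0,0],"travel":[0,0,-7],"jaw":-1},{"rotation":[0,0,0],"travel":[5.8,-1.4,0],"jaw":-1},{"rotation":[0,0,0],"travel":[5.8,-1.4,0],"jaw":-1},{"rotation":[0,0,0],"travel":[3.9,-0.9,0],"jaw":-1},{"rotation":[0,0,0],"travel":[0,0,0],"jaw":-1}]'
python3 - <<'E'
from h import *
for n in ["wrist","scene"]:
  im=bot.camera(n); 
  if n=="scene": im=cv2.resize(im[150:350,150:400],None,fx=3,fy=3,interpolation=3)
  cv2.imwrite(f"pics/{n}5.png",im[:,:,::-1])
print(bot.get_obs()['ee_pos'],bot.get_obs()['wrist_force'],bot.get_obs()['tcp_rot'])
E
```

```text
time: 6.28
ee_pos: [0.4684, 0.2718, 0.0805]
tcp_rot: [-90.0, -0.0, 76.8]
wrist_force: [-0.6, 0.4, 0.2]
opening: -0.0002
[0.46797366 0.2718769  0.08040812] [-0.07163423 -0.57838384  0.68979914] [-9.00038689e+01 -2.61608005e-03  7.67749654e+01]
```

View pics/scene5.png

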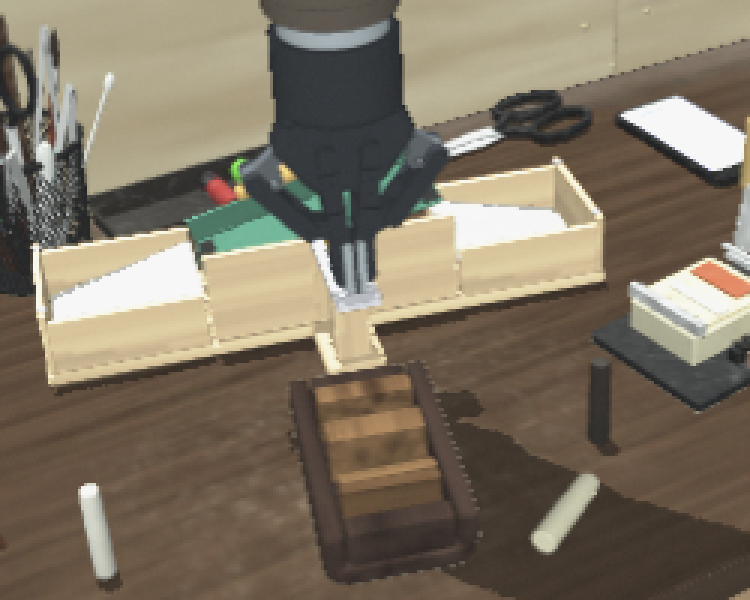

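View pics/wrist5.png

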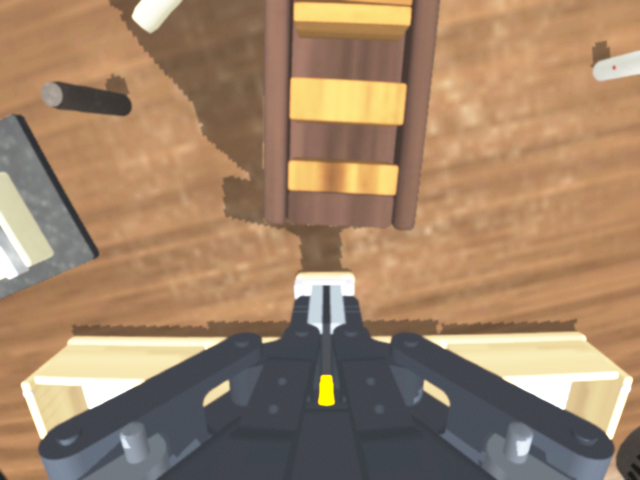

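```bash
python3 -m jog '[{"rotation":[0,0,0],"travel":[5.8,-1.4,-1],"jaw":-1},{"rotation":[0,0,0],"travel":[5.8,-1.4,0],"jaw":-1},{"rotation":[0,0,0],"travel":[5.8,-1.4,0],"jaw":-1},{"rotation":[0,0,0],"travel":[5.8,-1.3,0],"jaw":-1},{"rotation":[0,0,0],"travel":[5.8,-1.4,0],"jaw":-1},{"rotation":[0,0,0],"travel":[5.8,-1.4,0],"jaw":-1},{"rotation":[0,0,0],"travel":[5.8,-1.3,0],"jaw":-1},{"rotation":[0,0,0],"travel":[0,0,0],"jaw":-1}]'
python3 - <<'E'
from h import *
for n in ["wrist","scene"]:
  im=bot.camera(n); 
  if n=="scene": im=cv2.resize(im[150:350,150:400],None,fx=3,fy=3,interpolation=3)
  cv2.imwrite(f"pics/{n}6.png",im[:,:,::-1])
print(bot.get_obs()['ee_pos'],bot.get_obs()['wrist_force'],bot.get_obs()['tcp_rot'])
E
```

```text
time: 7.38
ee_pos: [0.5089, 0.2622, 0.0792]
tcp_rot: [-90.0, 0.0, 76.8]
wrist_force: [0.4, -0.1, -0.9]
opening: -0.0003
[0.50846138 0.2622689  0.07924568] [-0.59451445  0.09930091  0.64105126] [-8.99899809e+01  4.45526051e-03  7.67774280e+01]
```

View pics/scene6.png

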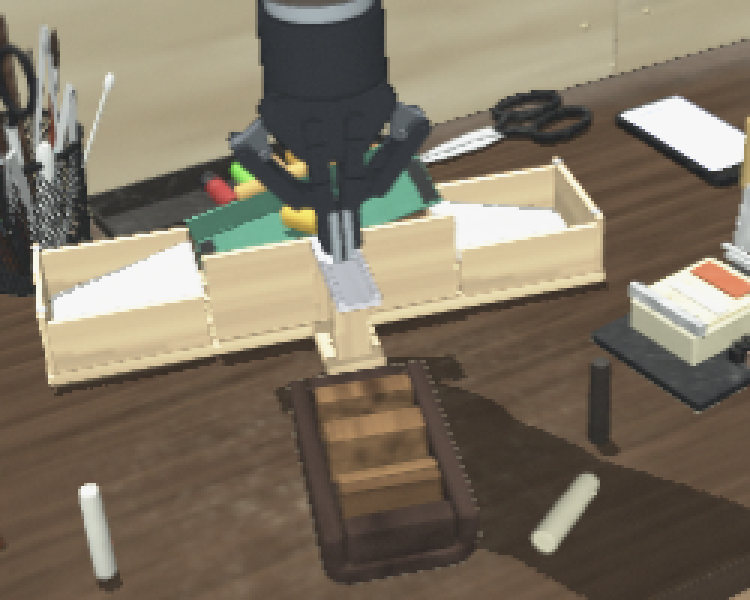

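View pics/wrist6.png

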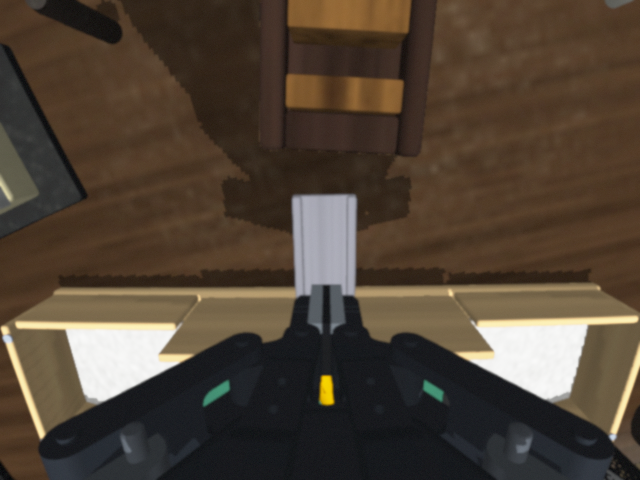

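```bash
python3 -m jog '[{"rotation":[0,0,0],"travel":[3,-0.7,0],"jaw":-1},{"rotation":[0,0,0],"travel":[3,-0.7,0],"jaw":-1},{"rotation":[0,0,0],"travel":[3,-0.7,0],"jaw":-1},{"rotation":[0,0,0],"travel":[3,-0.7,0],"jaw":-1},{"rotation":[0,0,0],"travel":[3,-0.7,0],"jaw":-1},{"rotation":[0,0,0],"travel":[3,-0.7,0],"jaw":-1},{"rotation":[0,0,0],"travel":[2,-0.5,0],"jaw":-1},{"rotation":[0,0,0],"travel":[0,0,0],"jaw":-1}]'
python3 - <<'E'
from h import *
for n in ["scene"]:
  im=bot.camera(n); 
  if n=="scene": im=cv2.resize(im[150:350,150:400],None,fx=3,fy=3,interpolation=3)
  cv2.imwrite(f"pics/{n}7.png",im[:,:,::-1])
print(bot.get_obs()['ee_pos'],bot.get_obs()['wrist_force'],bot.get_obs()['tcp_rot'])
E
```

```text
time: 8.48
ee_pos: [0.5286, 0.2575, 0.0792]
tcp_rot: [-90.0, 0.0, 76.8]
wrist_force: [0.5, -0.1, -0.1]
opening: 0.0004
[0.52851638 0.25758824 0.07924768] [-0.2709352   0.74687618 -0.44952511] [-8.99961459e+01  3.41417817e-03  7.67812687e+01]
```

View pics/scene7.png

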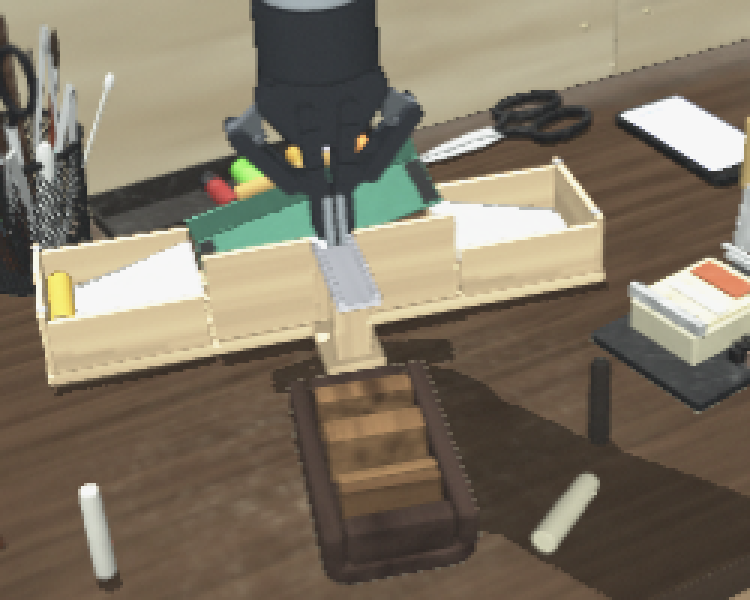

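The blank already lies at the foot of the left chute (zoomed pixel (61,295)), and the gate still has its left end down. I'll retract the arm and check.

```bash
python3 -m jog '[{"rotation":[0,0,0],"travel":[-4,1,5],"jaw":-1},{"rotation":[0,0,0],"travel":[0,0,30],"jaw":-1},{"rotation":[0,0,0],"travel":[0,0,45],"jaw":-1},{"rotation":[0,0,0],"travel":[0,0,45],"jaw":-1},{"rotation":[0,0,0],"travel":[-30,-30,20],"jaw":-1},{"rotation":[0,0,0],"travel":[-30,-40,0],"jaw":-1},{"rotation":[0,0,0],"travel":[-30,-40,0],"jaw":-1},{"rotation":[0,0,0],"travel":[0,0,0],"jaw":-1}]'
python3 - <<'E'
from h import *
for n in ["scene","top"]:
  im=bot.camera(n)
  if n=="scene":
    for r in bot.recognise("scene","blank")[:2]: print(r['score'],r['xy'],ray("scene",r['xy'],.035))
    im=cv2.resize(im[150:350,150:400],None,fx=3,fy=3,interpolation=3)
  cv2.imwrite(f"pics/{n}8.png",im[:,:,::-1])
print(bot.get_obs()['ee_pos'],bot.get_obs()['wrist_force'])
E
```

```text
time: 9.52
ee_pos: [0.4329, 0.147, 0.2257]
tcp_rot: [-90.1, -0.0, 76.7]
wrist_force: [1.1, 0.5, 1.3]
opening: 0.0
0.7 [259.7, 234.6] [0.57810095 0.24329682 0.035     ]
0.6 [170.3, 249.2] [0.62262709 0.42121139 0.035     ]
[0.43476252 0.14895519 0.22467169] [-0.40284837 -1.17019889 -0.79483606]
```

View pics/scene8.png

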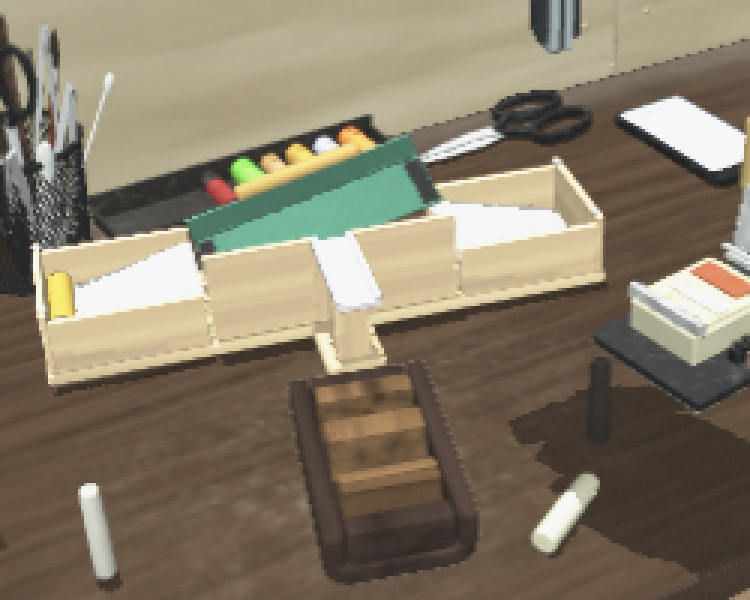

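View pics/top8.png

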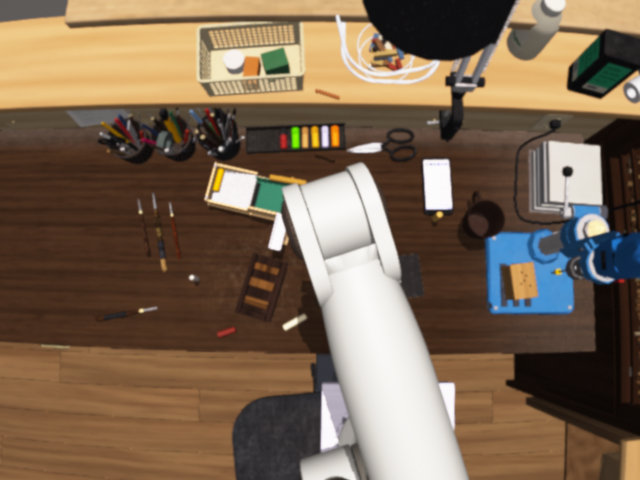

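The blank rests against the left chute's end wall: scene zoom (61,295), top view (217,180). The gate is left end down, the seals still stand, and the arm is clear.

```bash
python3 -m jog '[{"rotation":[0,0,0],"travel":[0,0,0],"jaw":-1},{"rotation":[0,0,0],"travel":[0,0,0],"jaw":-1}]'; python3 -c "
from workcell import bot
print(bot.job_done())"
```

```text
time: 9.93
ee_pos: [0.4348, 0.1491, 0.2239]
tcp_rot: [-90.0, 0.0, 76.8]
wrist_force: [0.7, -0.1, 1.0]
opening: 0.0002
the job is handed in; nothing more can be done
None
```

The blank rolled by itself down the left chute, and I handed the job in at about 9.9 s of the 42 s allowed.

**What I did:** The gate was feeding the right chute. With the fingers closed, I pressed its raised left end until it fell over to the left stop. I then pushed the blank slowly along its channel until it dropped onto the gate. I did not touch it after that, and backed the arm off.

**Last checks:**
- **Blank:** the scene and top pictures show it against the left chute's end wall.
- **Gate:** the scene picture shows it still left end down.
- **Seals:** the scene picture shows the white and dark seals still standing. The tan seal, identified only tentatively, appears in the top picture where it was before. The arm never went near any of them.
- **Forces:** every wrist-force reading I took was within about 2 N, at noise level. I sampled it only at the end of each move, so a brief peak would not show.

**Disagreements:**
- The networks often gave wrong positions. In the final picture their top guess for the blank was at the empty channel (score 0.70), and the true place in the left chute came second (0.60). I took the stand's pose from its visible corners instead.
- The measured length of the stand came out at 386 mm against the given 392 mm. I put that down to picking the corners slightly inside the edges, and the stand's centre still agreed with the wrist picture to about 1–2 mm.

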